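Find the tin with the heaviest lump of solder by feel

ROBOT

A 6-joint arm with a two-finger parallel gripper is mounted at the origin on a cart in front of the work surface, level with it; the furniture and walls round the work are solid. World frame = base frame: x ahead of the robot, y to its left, z up, the work surface at z = 0. Lengths are in m, angles in rad, forces in N, time in s.
With the tool pointing down it reaches from about 0.35 to 0.975 m from the base axis. Payload 4.9 kg.
Tool frame: the origin (TCP) lies midway between the tips of the shut fingers; the grasp point (between the pads) lies 19 mm behind it; z points along the fingers, y is the line along which they close (so a half turn about z gives the same grasp; the last joint's range is limited). The gripper opens to 85 mm and grips with 20 to 120 N. Pads are 22 mm wide; open, the fingers measure 114 mm over their backs; the gripper's body (76 mm by 85 mm) begins 54 mm behind the grasp point. The pads swing forward as they close: fully open they stand 13 mm farther back than shut.
Start: joints at [1.128, 0.053, 1.613, -0, 1.476, -0.119], TCP at [0.199, 0.593, 0.203] pointing down, gripper open.
Joint ranges: [-3.01, 3.01], [-1.01, 2.22], [0.06, 2.58], [-1.02, 4.17], [0.09, 2.62], [-3.14, 3.14]. Speed limits (rad/s): [2.57, 2.57, 3.14, 3.14, 3.14, 3.14].

INTERFACE

Orientations are given as a rotation vector (axis times angle).
In Python, from station import ctrl gives the robot as it stands.
- The arm moves only by the tool step_arm, never from a script. Its argument "targets" is a list of rows, each an object with "travel": the shift along the world's x, y, z as a fraction of full scale, a list of three; "angular": the turn, a rotation vector about the world's x, y, z as a fraction of full scale, a list of three; "gripper": the opening, from 0 (shut) to 1 (fully open). In form: [{"travel": [x, y, z], "angular": [rx, ry, rz], "gripper": gripper}, ...]. A call has 1 to 10 rows; each row is the pose to reach, as a shift and turn from the pose commanded when the call began; what a row does not reach only later rows make up. Full scale, the value 1, is 0.6 m for a shift and pi/4 rad for a turn. A row lasts 1/10 s, in which the tool goes at most 50 mm and 8.59 degrees, less where a joint would pass 70% of its speed; a pose out of reach is approached as far as the arm can. A call with a number of a shift or a turn outside -1 to 1 is refused whole. A call with a gripper value outside its range is refused whole. The fingers move at their own pace and stop on an object; "squeeze" is the grip in N (left out, the last holds). Time passes only in rows, so rows that repeat a pose let the fingers close. It gives the time, the measured TCP pose, the force, the opening and the grip force at its end, in the units of the state.
- ctrl.get_obs(): the state, without advancing time (a new reading comes with each control period).
- ctrl.get_image(name): name is "side" or "top"; returns a dict with "img" (420x560x3 uint8, red, green, blue), "fx", "fy", "cx", "cy" (pixels), "D" ([k1, k2, p1, p2, k3] as OpenCV has them; the pictures are not rectified), "rvec" (rotation vector, rad) and "tvec" (3), from world to camera coordinates, as OpenCV has them. Camera axes: x right, y down, z forward; pixel columns grow to the right and rows downward; lengths in m; the calibration is good to about 2 mm. A picture is of the moment at which its call begins. There is no depth.
- ctrl.finish_job(): hands the job in; it is judged then, once.
The state is a dict: "t": time; "q": joint angles; "dq": joint speeds; "effort": joint torques, N m; "tool_pos": TCP position; "tool_rot": TCP orientation; "contact_force": force on the tool from outside, world axes, zero at the start; "wrist_torque": the same for the moment, N m; "opening": finger opening in m; "grip_force": force on a finger pad.
Only numpy, scipy, OpenCV 4.12 (cv2) and the standard library are available. Lean on these libraries where they do the work, as an engineer would, in place of code of your own. Each camera call takes 0.05 s, during which the arm holds its last target. There are 200 camera calls.

TASK

Three identical closed tins with a lump of solder in each stand in the tray, and only their weight tells which holds the heaviest lump. Heft them one at a time from left to right (as the robot sees them), lifting each straight up a few centimetres clear of the tray and setting the lighter ones back upright in the places they came from, and leave the other things round the tray where they lie. Finish while holding the heaviest tin up, upright and still in the gripper, its underside about 20 cm above the bench: do not put it down or let it go.

Things in the scene. Friction and masses are not known exactly. Their poses are not given: they have to be found in the camera images.
- tray: fixed shallow wooden tray, 104 mm (its x, away from the robot) by 276 mm (its y, to the left), walls 18 mm high, 6 mm thick, with two 16 mm high dividers: three places in a row along y, each 92 x 84 mm inside; inner floor 6 mm above the bench. Origin at underside centre; turned about z by up to 0.4 rad
- place_left (a point): centre of the inner floor of the tray's left place as the robot sees it (tray y = 90 mm, 6 mm above the bench)
- place_middle (a point): centre of the inner floor of the tray's middle place as the robot sees it (tray y = 0 mm, 6 mm above the bench)
- place_right (a point): centre of the inner floor of the tray's right place as the robot sees it (tray y = -90 mm, 6 mm above the bench)
- tin_a: one of three like closed tins: plain metal cylinder, 56 mm diameter, 80 mm tall, rigid, lid fixed; origin at underside centre, z up. Up to 12 mm off its place. The lump inside has 2 mm of play. Which tin is heavy varies: all weigh 0.15 to 0.8 kg, the heaviest at least 0.15 kg more than the next. Grip 40 to 60 N, 50 mm above the underside, closing along the tray's x
- tin_b: one of three like closed tins: plain metal cylinder, 56 mm diameter, 80 mm tall, rigid, lid fixed; origin at underside centre, z up. Up to 12 mm off its place. The lump inside has 2 mm of play. Which tin is heavy varies: all weigh 0.15 to 0.8 kg, the heaviest at least 0.15 kg more than the next. Grip 40 to 60 N, 50 mm above the underside, closing along the tray's x
- tin_c: one of three like closed tins: plain metal cylinder, 56 mm diameter, 80 mm tall, rigid, lid fixed; origin at underside centre, z up. Up to 12 mm off its place. The lump inside has 2 mm of play. Which tin is heavy varies: all weigh 0.15 to 0.8 kg, the heaviest at least 0.15 kg more than the next. Grip 40 to 60 N, 50 mm above the underside, closing along the tray's x
- transformer: bystander: small mains transformer with a grey steel core and a yellow coil, 44 x 42 x 36 mm, beyond the tray; origin at underside centre
- cutters: bystander: red-handled side cutters, 113 x 52 x 14 mm, lying beyond the tray; origin at underside centre
- spool: bystander: spool of solder wire standing on its flange, 62 mm diameter, 50 mm high, on the robot's side of the tray; origin at underside centre
- wick: bystander: small blue spool of solder wick lying flat, 36 mm diameter, 12 mm high, on the robot's side of the tray; origin at underside centre
- relay_board: bystander: small blue circuit board with relays, 45 x 70 x 28 mm, off the tray's left end; origin at underside centre

How it is judged:
On the way, in this order (a step that is already met when the one before it is completed fails the run):
1. the tin from the left place is lifted clear above its place (underside over 35 mm above the bench, within 45 mm sideways of its place) (((horizontal distance between tin_a and place_left below 0.045 m and height (world z) of tin_a above 0.035 m and contact force between the fingers and tin_a above 0.5 N) or (horizontal distance between tin_b and place_left below 0.045 m and height (world z) of tin_b above 0.035 m and contact force between the fingers and tin_b above 0.5 N) or (horizontal distance between tin_c and place_left below 0.045 m and height (world z) of tin_c above 0.035 m and contact force between the fingers and tin_c above 0.5 N))), for 0.3 s.
2. the tin from the middle place is lifted clear above its place (underside over 35 mm above the bench, within 45 mm sideways of its place) (((horizontal distance between tin_a and place_middle below 0.045 m and height (world z) of tin_a above 0.035 m and contact force between the fingers and tin_a above 0.5 N) or (horizontal distance between tin_b and place_middle below 0.045 m and height (world z) of tin_b above 0.035 m and contact force between the fingers and tin_b above 0.5 N) or (horizontal distance between tin_c and place_middle below 0.045 m and height (world z) of tin_c above 0.035 m and contact force between the fingers and tin_c above 0.5 N))), for 0.3 s.
3. the tin from the right place is lifted clear above its place (underside over 35 mm above the bench, within 45 mm sideways of its place) (((horizontal distance between tin_a and place_right below 0.045 m and height (world z) of tin_a above 0.035 m and contact force between the fingers and tin_a above 0.5 N) or (horizontal distance between tin_b and place_right below 0.045 m and height (world z) of tin_b above 0.035 m and contact force between the fingers and tin_b above 0.5 N) or (horizontal distance between tin_c and place_right below 0.045 m and height (world z) of tin_c above 0.035 m and contact force between the fingers and tin_c above 0.5 N))), for 0.3 s.
At the end, for the whole second after the job is handed in: The heaviest tin is held by the fingers, underside over 150 mm above the bench, within 0.35 rad of upright, under 50 mm/s; the two lighter tins stand upright (0.1 rad), still and untouched on the tray's floor, each within 45 mm of where it began (((height (world z) of tin_a above 0.15 m and angle between tin_a's own z axis and vertical below 0.35 rad and linear speed of tin_a below 0.05 m/s and contact force between the fingers and tin_a above 1 N and distance of each of tin_b, tin_c from where it was at the start of the episode below 0.045 m and height (world z) of each of tin_b, tin_c below 0.012 m and angle between each of tin_b, tin_c's own z axis and vertical below 0.1 rad and linear speed of each of tin_b, tin_c below 0.02 m/s and contact force between each of the arm, the fingers and tin_b below 0.1 N and contact force between each of tin_b, tin_c and tray below 5.4 N and contact force between each of the arm, the fingers and tin_c below 0.1 N) or (height (world z) of tin_b above 0.15 m and angle between tin_b's own z axis and vertical below 0.35 rad and linear speed of tin_b below 0.05 m/s and contact force between the fingers and tin_b above 1 N and distance of each of tin_a, tin_c from where it was at the start of the episode below 0.045 m and height (world z) of each of tin_a, tin_c below 0.012 m and angle between each of tin_a, tin_c's own z axis and vertical below 0.1 rad and linear speed of each of tin_a, tin_c below 0.02 m/s and contact force between each of the arm, the fingers and tin_a below 0.1 N and contact force between each of tin_a, tin_c and tray below 5.4 N and contact force between each of the arm, the fingers and tin_c below 0.1 N) or (height (world z) of tin_c above 0.15 m and angle between tin_c's own z axis and vertical below 0.35 rad and linear speed of tin_c below 0.05 m/s and contact force between the fingers and tin_c above 1 N and distance of each of tin_a, tin_b from where it was at the start of the episode below 0.045 m and height (world z) of each of tin_a, tin_b below 0.012 m and angle between each of tin_a, tin_b's own z axis and vertical below 0.1 rad and linear speed of each of tin_a, tin_b below 0.02 m/s and contact force between each of the arm, the fingers and tin_a below 0.1 N and contact force between each of tin_a, tin_b and tray below 5.4 N and contact force between each of the arm, the fingers and tin_b below 0.1 N))); the arm keeps its last pose, push and grip.
It fails at once if a tin is tipped by more than 45 degrees (angle between any of tin_a, tin_b, tin_c's own z axis and vertical above 0.785 rad).
It fails at once if a thing lying round the tray is moved by more than 30 mm (distance of any of transformer, cutters, spool, wick, relay_board from where it was at the start of the episode above 0.03 m).
It also fails if it takes over 64 s, if anything falls off the work surface, if the arm or the gripper's body presses on something with over 40 N, if the wrist force passes 120 N, or if a joint passes its speed limit or range.

## Working session

There is one attempt and no reset: what is moved stays moved. The work goes in short steps, Python scripts to look and compute and a tool call to move; the robot and the scene stay as the last step left them, time stands still between calls to the robot, and variables do not carry over. Pictures are saved under pics/ and viewed, at most 10 in all, crops included, and the job is handed in when it is done.

Besides the shell and the picture viewer there is one more tool, called after "Call:" as name([rows], argument=value, ...), one row to a line, values as JSON. step_arm: Moves the arm, as the interface text tells. Its arguments: {"type":"object","properties":{"targets":{"type":"array"},"squeeze":{"type":"number"}},"required":["targets"]}

```bash
mkdir -p pics; python3 - <<'E'
from station import ctrl
import cv2,numpy as np
o=ctrl.get_obs()
for k,v in o.items(): print(k,np.round(v,3))
for n in("top","side"):
    d=ctrl.get_image(n); cv2.imwrite(f"pics/{n}0.png",d["img"][:,:,::-1])
    print(n,d["fx"],d["fy"],d["cx"],d["cy"],d["D"],d["rvec"],d["tvec"])
E
```

```text
t 0.0
q [ 1.128  0.053  1.614 -0.     1.476 -0.119]
dq [-0.001  0.    -0.    -0.001 -0.002 -0.001]
effort [-2.0000e-03 -3.9370e+01 -3.7016e+01 -0.0000e+00  7.0000e-03  0.0000e+00]
tool_pos [0.199 0.592 0.202]
tool_rot [-5.06e-01 -3.10e+00  3.00e-03]
contact_force [ 0.573 -0.329 -0.27 ]
wrist_torque [0.033 0.025 0.004]
grip_force 0.0
opening 0.085
top 379.55469649081226 379.55469649081226 281.5060889102192 207.3694746305681 [-0.07256331  0.          0.          0.          0.        ] [ 2.19435072 -2.13675454  0.07049885] [0.3535151  0.50758588 0.85451789]
side 503.10368451274115 503.10368451274115 278.1546334843641 213.77276282426723 [-0.07670845  0.          0.          0.          0.        ] [ 2.30991169 -0.23919185  0.10626535] [-0.42535391  0.33220824  0.51881635]
```

View pics/top0.png

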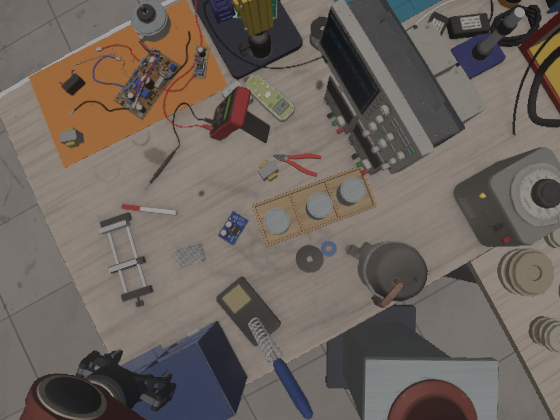

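View pics/side0.png

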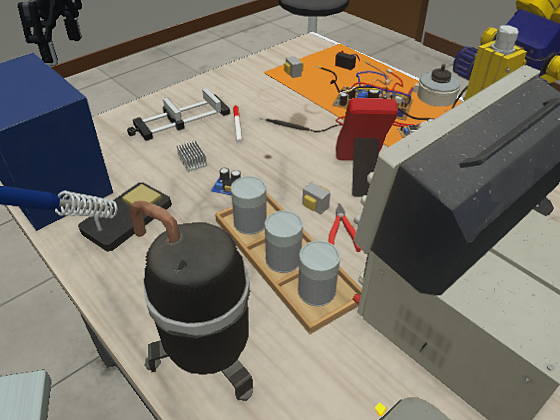

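The top view shows the tray centred near (315,207), with tin lids near (277,221), (319,205) and (351,190). The pot is near (393,270) and the oscilloscope near (370,110). The side view shows all three tins upright, in front of the pot and beside the oscilloscope.

```bash
cat > h.py <<'E'
import cv2,numpy as np
from station import ctrl
def cam(d):
    return np.array([[d["fx"],0,d["cx"]],[0,d["fy"],d["cy"]],[0,0,1.]]),np.array(d["D"],float),np.array(d["rvec"],float),np.array(d["tvec"],float)
def cast(d,uv,z):
    K,D,r,t=cam(d);R=cv2.Rodrigues(r)[0]
    p=cv2.undistortPoints(np.array(uv,float).reshape(-1,1,2),K,D)[:,0]
    v=np.c_[p,np.ones(len(p))]@R; c=-R.T@t
    return c+v*((z-c[2])/v[:,2])[:,None]
def proj(d,P):
    K,D,r,t=cam(d); return cv2.projectPoints(np.array(P,float).reshape(-1,1,3),r,t,K,D)[0][:,0]
E
python3 - <<'E'
from h import *
d=ctrl.get_image("top"); im=d["img"][:,:,::-1]
s=ctrl.get_image("side")
for n,c in(("top",d),("side",s)):
    K,D,r,t=cam(c);print(n,"cam at",-cv2.Rodrigues(r)[0].T@t, "base px",proj(c,[[0,0,0]]))
crop=im[160:255,240:385]; cv2.imwrite("pics/crop0.png",cv2.resize(crop,None,fx=5.5,fy=5.5,interpolation=cv2.INTER_CUBIC))
hsv=cv2.cvtColor(im,cv2.COLOR_BGR2HSV)
for p in [(277,222),(318,205),(351,190),(258,222),(300,190),(240,260),(297,212)]: print(p,hsv[p[1],p[0]])
E
```

```text
top cam at [0.42118653 0.34598985 0.90316671] base px [[432.55798687 424.25359454]]
side cam at [ 0.38380065 -0.23767714  0.59721462] base px [[-100.07722389  509.17792697]]
(277, 222) [ 80   6 128]
(318, 205) [ 80   6 128]
(351, 190) [ 80   6 127]
(258, 222) [ 18  84 151]
(300, 190) [15 78 78]
(240, 260) [ 14  34 127]
(297, 212) [ 17  97 147]
```

View pics/crop0.png

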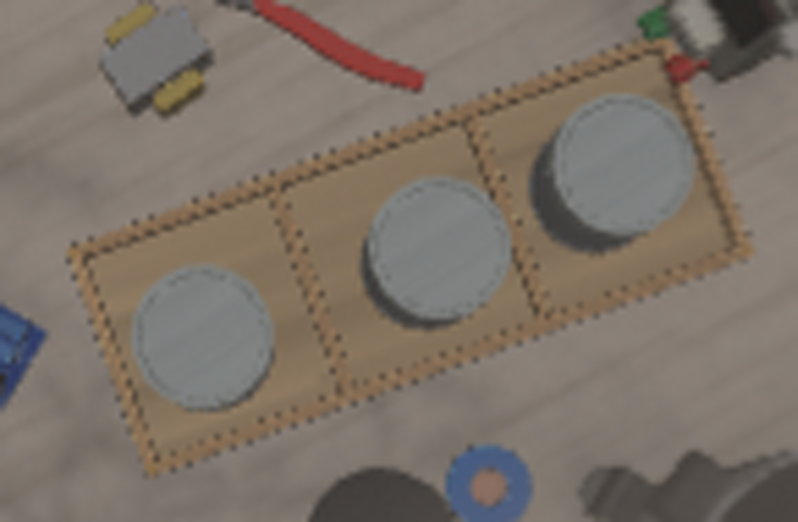

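The crop shows the lids at crop px (203,338), (438,250) and (622,165). The tray corners are at about (72,253), (663,45), (748,250) and (150,470). The scope's red and green terminals touch the tray's far right corner, so clearance there needs checking.

```bash
python3 - <<'E'
from h import *
from scipy.spatial.transform import Rotation as R
d=ctrl.get_image("top"); s=ctrl.get_image("side"); im=d["img"][:,:,::-1]
o=np.array([240,160]);f=lambda P:(np.array(P)+.5)/5.5-.5+o
c=cast(d,f([(72,253),(663,45),(748,250),(150,470)]),.018)[:,:2]; print("corners",c.round(4))
(ctr,sz,ang)=cv2.minAreaRect(c.astype(np.float32)); print(ctr,sz,ang)
ctr=c.mean(0); y=(c[0]+c[3]-c[1]-c[2]);y/=np.linalg.norm(y);x=np.array([y[1],-y[0]])
print("ctr",ctr,"yaw",np.arctan2(x[1],x[0]))
for n,v in(("L",.09),("M",0),("R",-.09)): print(n,ctr+v*y)
hsv=cv2.cvtColor(im,cv2.COLOR_BGR2HSV); m=((hsv[...,1]<30)&(hsv[...,2]>110)).astype(np.uint8)
for p in [(203,338),(438,250),(622,165)]:
    q=f(p); r=np.zeros_like(m); cv2.circle(r,tuple(int(round(a)) for a in q),15,1,-1)
    n,l,st,ce=cv2.connectedComponentsWithStats(m*r,connectivity=4); k=1+st[1:,4].argmax()
    w=cast(d,[ce[k],q],.086)[:,:2]; w=w; print("tin",ce[k],st[k,2:5],w.round(4),"tray coords",((w-ctr)@np.c_[x,y]).round(4))
sh=s["img"][:,:,::-1]
cv2.imwrite("pics/crop1.png",cv2.resize(sh[90:330,120:440],None,fx=2.5,fy=2.5,interpolation=cv2.INTER_CUBIC))
T=R.from_rotvec(ctrl.get_obs()["tool_rot"]).as_matrix();print(T.round(3))
# bench-plane and raised casts of pot lid, scope near edge in top view
for n,p in(("pot lid ctr",(398,265)),("pot rim near",(358,262)),("scope front low",(372,172)),("scope panel top",(322,45)),("scope r low",(408,155))):
    print(n,[cast(d,[p],z)[0,:2].round(3).tolist() for z in(0,.05,.1,.15,.2)])
E
```

```text
corners [[0.5012 0.4349]
 [0.5973 0.1839]
 [0.5098 0.147 ]
 [0.4099 0.3987]]
(0.5054308176040649, 0.29089879989624023) (0.09813939034938812, 0.27080386877059937) 21.615222930908203
ctr [0.50456967 0.29112457] yaw 0.37193772625149846
L [0.47186175 0.37497081]
M [0.50456967 0.29112457]
R [0.5372776  0.20727833]
tin [276.30528376 220.69667319] [ 26  26 511] [[0.4636 0.3759]
 [0.4629 0.3754]] tray coords [[-0.0073  0.0938]
 [-0.0082  0.0937]]
tin [319.5913556  204.53438114] [ 26  26 509] [[0.501  0.2834]
 [0.4999 0.2841]] tray coords [[-0.0061 -0.0059]
 [-0.0069 -0.0048]]
tin [352.97619048 189.24801587] [ 25  25 504] [[0.5362 0.2116]
 [0.5354 0.2122]] tray coords [[ 0.0005 -0.0856]
 [ 0.0001 -0.0847]]
[[-0.948  0.318 -0.   ]
 [ 0.318  0.948 -0.001]
 [ 0.    -0.001 -1.   ]]
pot lid ctr [[0.371, 0.089], [0.374, 0.103], [0.376, 0.117], [0.379, 0.131], [0.382, 0.146]]
pot rim near [[0.376, 0.183], [0.378, 0.192], [0.381, 0.201], [0.383, 0.21], [0.386, 0.219]]
scope front low [[0.591, 0.152], [0.582, 0.163], [0.573, 0.173], [0.563, 0.184], [0.554, 0.195]]
scope panel top [[0.913, 0.277], [0.885, 0.281], [0.858, 0.285], [0.831, 0.288], [0.804, 0.292]]
scope r low [[0.636, 0.064], [0.624, 0.08], [0.612, 0.096], [0.6, 0.111], [0.588, 0.127]]
```

View pics/crop1.png

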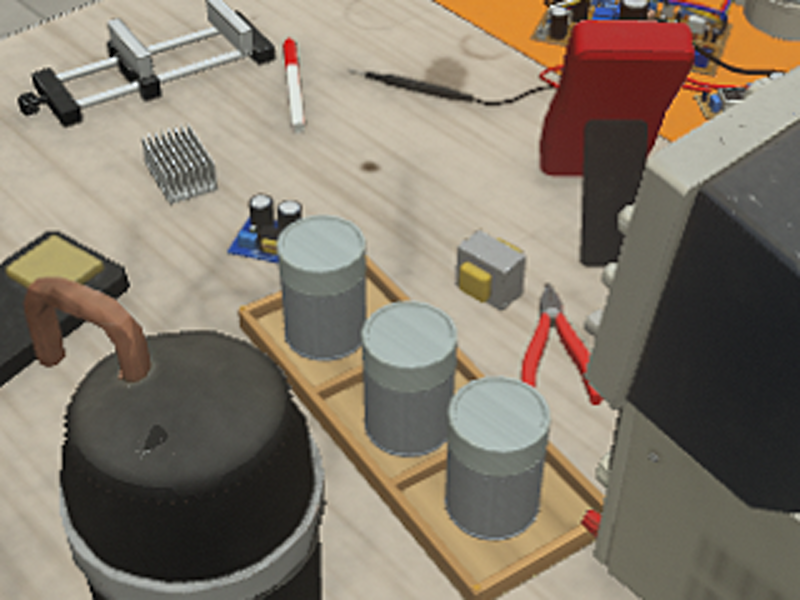

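The side crop shows the tall pot with its lid centre near side px (186,262), left of the tray and nearer the camera. The scope's front overhangs the right end of the tray, at crop x of about 600 or more. Next I'll measure those two obstacles.

```bash
python3 - <<'E'
from h import *
d=ctrl.get_image("top"); im=d["img"][:,:,::-1]
cv2.imwrite("pics/crop2.png",cv2.resize(im[80:320,300:500],None,fx=2.5,fy=2.5,interpolation=cv2.INTER_CUBIC))
E
```

```text
(no output)
```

View pics/crop2.png

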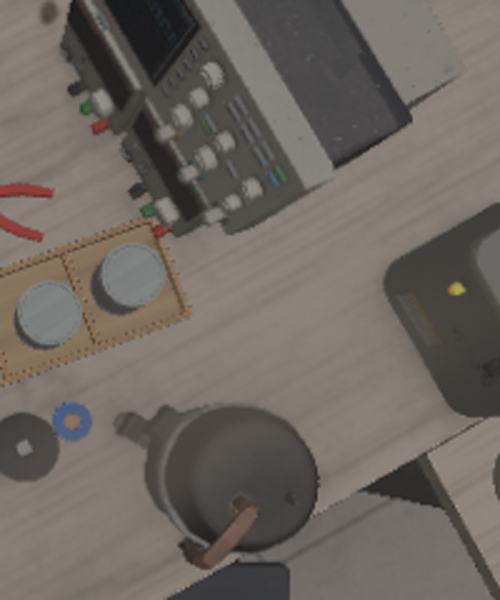

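```bash
python3 - <<'E'
from h import *
d=ctrl.get_image("top"); s=ctrl.get_image("side")
def tri(a,b):
    P=[];
    for c,uv in((d,a),(s,b)):
        K,D,r,t=cam(c); P.append((np.c_[cv2.Rodrigues(r)[0],t],cv2.undistortPoints(np.array(uv,float).reshape(1,1,2),K,D)[0,0]))
    X=cv2.triangulatePoints(P[0][0],P[1][0],P[0][1].reshape(2,1),P[1][1].reshape(2,1))[:,0];X=X[:3]/X[3]
    return X.round(3),np.linalg.norm(proj(d,X)[0]-a).round(1)
C=np.array([0.5046,0.2911]);th=.372
for n,a,b in(("lidmark",(416.4,279),(181,265)),("handle bend",(399,283),(172,212)),("red term",(363.6,172.4),(357.7,298.5)),("scope up bot",(392,173),(372,252)),("scope up top",(432.8,152),(402,166)),("tin R lid",(353,189.2),(319.5,257))):
    X,e=tri(a,b); v=X[:2]-C; print(n,X,e,"tray",(v@np.array([[np.cos(th),-np.sin(th)],[np.sin(th),np.cos(th)]])).round(3))
E
```

```text
lidmark [0.357 0.115 0.21 ] 0.3 tray [-0.202 -0.11 ]
handle bend [0.355 0.157 0.246] 0.4 tray [-0.188 -0.071]
red term [0.588 0.175 0.016] 0.4 tray [ 0.035 -0.138]
scope up bot [0.571 0.142 0.151] 4.4 tray [ 0.008 -0.163]
scope up top [0.576 0.116 0.301] 3.3 tray [ 0.003 -0.189]
tin R lid [0.537 0.21  0.078] 0.0 tray [ 0.001 -0.087]
```

Call:
step_arm([
  {"travel": [0, 0, 0.08], "angular": [0, 0, 0], "gripper": 1},
  {"travel": [0, 0, 0.165], "angular": [0, 0, -0.1], "gripper": 1},
  {"travel": [0.06, -0.05, 0.165], "angular": [0, 0, -0.25], "gripper": 1},
  {"travel": [0.12, -0.1, 0.165], "angular": [0, 0, -0.4], "gripper": 1},
  {"travel": [0.18, -0.15, 0.165], "angular": [0, 0, -0.55], "gripper": 1},
  {"travel": [0.24, -0.2, 0.165], "angular": [0, 0, -0.7], "gripper": 1},
  {"travel": [0.3, -0.25, 0.165], "angular": [0, 0, -0.85], "gripper": 1},
  {"travel": [0.36, -0.3, 0.165], "angular": [0, 0, -1], "gripper": 1},
  {"travel": [0.42, -0.35, 0.165], "angular": [0, 0, -1], "gripper": 1},
  {"travel": [0.441, -0.361, 0.165], "angular": [0, 0, -1], "gripper": 1},
], squeeze=50)

```text
t: 1.45
tool_pos: [0.4661, 0.373, 0.3019]
tool_rot: [1.66, 2.666, -0.001]
contact_force: [0.5, -0.2, 0.4]
opening: 0.0854
grip_force: 0.0
```

Call:
step_arm([
  {"travel": [0, 0, -0.05], "angular": [0, 0, -0.114], "gripper": 1},
  {"travel": [0, 0, -0.12], "angular": [0, 0, -0.114], "gripper": 1},
  {"travel": [0, 0, -0.19], "angular": [0, 0, -0.114], "gripper": 1},
  {"travel": [0, 0, -0.25], "angular": [0, 0, -0.114], "gripper": 1},
  {"travel": [0, 0, -0.28], "angular": [0, 0, -0.114], "gripper": 1},
  {"travel": [0, 0, -0.28], "angular": [0, 0, -0.114], "gripper": 1},
  {"travel": [0, 0, -0.28], "angular": [0, 0, -0.114], "gripper": 1},
])

```text
t: 2.15
tool_pos: [0.4634, 0.3765, 0.1346]
tool_rot: [-1.771, -2.595, -0.001]
contact_force: [0.2, -0.1, 0.6]
opening: 0.0856
grip_force: 0.0
```

```bash
python3 - <<'E'
from h import *
from scipy.spatial.transform import Rotation as R
o=ctrl.get_obs(); T=R.from_rotvec(o["tool_rot"]).as_matrix()
print(o["tool_pos"],o["q"].__repr__(),"y ang",np.arctan2(T[1,1],T[0,1]),T[:,2])
for n in("top","side"):
    d=ctrl.get_image(n);cv2.imwrite(f"pics/{n}1.png",d["img"][:,:,::-1])
a,b=cv2.imread("pics/top1.png"),cv2.imread("pics/side1.png")
a=a[120:330,200:470];b=b[90:300,150:420]
cv2.imwrite("pics/both1.png",cv2.resize(np.hstack([a,b]),None,fx=1.48,fy=1.48))
E
```

```text
[0.46340783 0.37649779 0.13459263] array([5.57581779e-01, 3.78667398e-02, 1.74460296e+00, 2.21625222e-04,
       1.35875439e+00, 1.84836782e-01]) y ang 0.37269834898489773 [ 1.98097201e-04  3.78865963e-04 -9.99999909e-01]
```

View pics/both1.png

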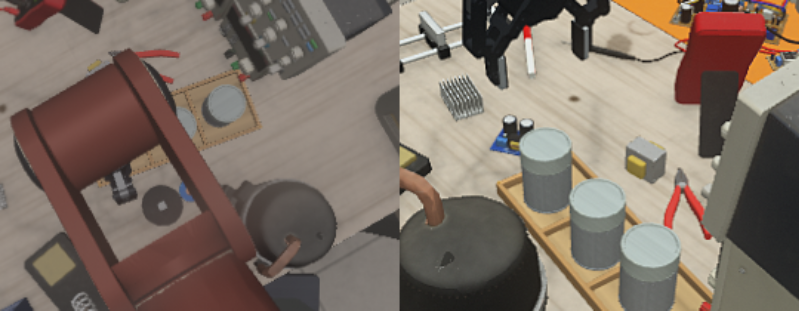

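The composite shows the gripper squarely above the left tin, with its fingers straddling it and the forearm clear of the pot. I'll go down and grip.

Call:
step_arm([
  {"travel": [0, 0, -0.05], "angular": [0, 0, 0], "gripper": 1},
  {"travel": [0, 0, -0.1], "angular": [0, 0, 0], "gripper": 1},
  {"travel": [0, 0, -0.14], "angular": [0, 0, 0], "gripper": 1},
  {"travel": [0, 0, -0.164], "angular": [0, 0, 0], "gripper": 1},
  {"travel": [0, 0, -0.164], "angular": [0, 0, 0], "gripper": 1},
  {"travel": [0, 0, -0.164], "angular": [0, 0, 0], "gripper": 0},
  {"travel": [0, 0, -0.164], "angular": [0, 0, 0], "gripper": 0},
  {"travel": [0, 0, -0.164], "angular": [0, 0, 0], "gripper": 0},
  {"travel": [0, 0, -0.164], "angular": [0, 0, 0], "gripper": 0},
  {"travel": [0, 0, -0.164], "angular": [0, 0, 0], "gripper": 0},
], squeeze=50)

```text
t: 3.25
tool_pos: [0.4644, 0.3767, 0.0383]
tool_rot: [1.772, 2.593, 0.004]
contact_force: [-2.2, -1.7, 5.7]
opening: 0.0538
grip_force: 52.2
```

Call:
step_arm([
  {"travel": [0, 0, 0], "angular": [0, 0, 0], "gripper": 0},
  {"travel": [0, 0, 0], "angular": [0, 0, 0], "gripper": 0},
  {"travel": [0, 0, 0], "angular": [0, 0, 0], "gripper": 0},
])

```text
t: 3.55
tool_pos: [0.4644, 0.3767, 0.0383]
tool_rot: [1.772, 2.593, 0.004]
contact_force: [-2.5, -0.8, 5.5]
opening: 0.0544
grip_force: 52.2
```

Call:
step_arm([
  {"travel": [0, 0, 0.015], "angular": [0, 0, 0], "gripper": 0},
  {"travel": [0, 0, 0.04], "angular": [0, 0, 0], "gripper": 0},
  {"travel": [0, 0, 0.07], "angular": [0, 0, 0], "gripper": 0},
  {"travel": [0, 0, 0.09], "angular": [0, 0, 0], "gripper": 0},
  {"travel": [0, 0, 0.1], "angular": [0, 0, 0], "gripper": 0},
  {"travel": [0, 0, 0.1], "angular": [0, 0, 0], "gripper": 0},
  {"travel": [0, 0, 0.1], "angular": [0, 0, 0], "gripper": 0},
  {"travel": [0, 0, 0.1], "angular": [0, 0, 0], "gripper": 0},
  {"travel": [0, 0, 0.1], "angular": [0, 0, 0], "gripper": 0},
  {"travel": [0, 0, 0.1], "angular": [0, 0, 0], "gripper": 0},
])

```text
t: 4.55
tool_pos: [0.4631, 0.3757, 0.0949]
tool_rot: [-1.772, -2.594, 0.002]
contact_force: [-0.1, 0.1, -6.6]
opening: 0.0542
grip_force: 54.3
```

Call:
step_arm([
  {"travel": [0, 0, 0], "angular": [0, 0, 0], "gripper": 0},
  {"travel": [0, 0, 0], "angular": [0, 0, 0], "gripper": 0},
  {"travel": [0, 0, 0], "angular": [0, 0, 0], "gripper": 0},
  {"travel": [0, 0, 0], "angular": [0, 0, 0], "gripper": 0},
])

```text
t: 4.95
tool_pos: [0.4635, 0.3759, 0.0957]
tool_rot: [1.772, 2.594, 0.0]
contact_force: [0.0, -0.5, -7.4]
opening: 0.0543
grip_force: 54.3
```

```bash
python3 - <<'E'
from h import *
F=[]
for _ in range(3):
    ctrl.get_image("side"); o=ctrl.get_obs(); F.append(o["contact_force"])
print(np.round(F,2),np.round(o["tool_pos"],4),np.round(o["effort"],2),np.round(o["wrist_torque"],2),o["t"])
E
```

```text
[[ 0.19 -0.28 -6.98]
 [ 0.39 -0.5  -6.07]
 [-0.18 -0.14 -6.65]] [0.4635 0.3759 0.0957] [-0.000e+00 -4.190e+01 -3.838e+01 -2.000e-02  0.000e+00 -0.000e+00] [ 0.05 -0.   -0.03] 5.1
```

Call:
step_arm([
  {"travel": [0, 0, -0.03], "angular": [0, 0, 0], "gripper": 0},
  {"travel": [0, 0, -0.06], "angular": [0, 0, 0], "gripper": 0},
  {"travel": [0, 0, -0.08], "angular": [0, 0, 0], "gripper": 0},
  {"travel": [0, 0, -0.09], "angular": [0, 0, 0], "gripper": 0},
  {"travel": [0, 0, -0.096], "angular": [0, 0, 0], "gripper": 0},
  {"travel": [0, 0, -0.098], "angular": [0, 0, 0], "gripper": 0},
  {"travel": [0, 0, -0.098], "angular": [0, 0, 0], "gripper": 0},
  {"travel": [0, 0, -0.098], "angular": [0, 0, 0], "gripper": 0},
])

```text
t: 5.9
tool_pos: [0.4642, 0.3764, 0.0384]
tool_rot: [1.772, 2.593, 0.003]
contact_force: [-3.5, -1.6, 1.5]
opening: 0.0545
grip_force: 55.0
```

Call:
step_arm([
  {"travel": [0, 0, 0], "angular": [0, 0, 0], "gripper": 1},
  {"travel": [0, 0, 0], "angular": [0, 0, 0], "gripper": 1},
  {"travel": [0, 0, 0], "angular": [0, 0, 0], "gripper": 1},
  {"travel": [0, 0, 0], "angular": [0, 0, 0], "gripper": 1},
  {"travel": [0, 0, 0], "angular": [0, 0, 0], "gripper": 1},
  {"travel": [0, 0, 0], "angular": [0, 0, 0], "gripper": 1},
  {"travel": [0, 0, 0], "angular": [0, 0, 0], "gripper": 1},
])

```text
t: 6.6
tool_pos: [0.4634, 0.3759, 0.0367]
tool_rot: [1.772, 2.594, -0.0]
contact_force: [0.2, -0.3, 0.2]
opening: 0.0855
grip_force: 0.0
```

Call:
step_arm([
  {"travel": [0, 0, 0.04], "angular": [0, 0, 0], "gripper": 1},
  {"travel": [0, 0, 0.1], "angular": [0, 0, 0], "gripper": 1},
  {"travel": [0, 0, 0.164], "angular": [0, 0, 0], "gripper": 1},
  {"travel": [0, 0, 0.164], "angular": [0, 0, 0], "gripper": 1},
  {"travel": [0.02, -0.05, 0.164], "angular": [0, 0, 0], "gripper": 1},
  {"travel": [0.04, -0.1, 0.164], "angular": [0, 0, 0], "gripper": 1},
  {"travel": [0.062, -0.153, 0.164], "angular": [0, 0, 0], "gripper": 1},
  {"travel": [0.062, -0.153, 0.164], "angular": [0, 0, 0], "gripper": 1},
  {"travel": [0.062, -0.153, 0.164], "angular": [0, 0, 0], "gripper": 1},
  {"travel": [0.062, -0.153, 0.164], "angular": [0, 0, 0], "gripper": 1},
])

```text
t: 7.6
tool_pos: [0.5003, 0.2846, 0.1349]
tool_rot: [-1.771, -2.594, 0.0]
contact_force: [-0.0, 0.2, 0.2]
opening: 0.0853
grip_force: 0.0
```

```bash
python3 - <<'E'
from h import *
from scipy.spatial.transform import Rotation as R
F=[]
for _ in range(3):
    d=ctrl.get_image("side"); o=ctrl.get_obs(); F.append(o["contact_force"])
T=R.from_rotvec(o["tool_rot"]).as_matrix()
print(np.round(F,2),np.round(o["tool_pos"],4),np.arctan2(T[1,1],T[0,1]),T[:,2].round(4),o["t"])
im=d["img"][:,:,::-1]; cv2.imwrite("pics/side2.png",cv2.resize(im[100:330,180:440],None,fx=2,fy=2))
E
```

```text
[[ 0.68  0.64 -0.39]
 [ 0.02  0.31  0.79]
 [ 0.37 -0.06 -0.42]] [0.5003 0.2849 0.1351] 0.37339090563362076 [-2.e-04  0.e+00 -1.e+00] 7.75
```

View pics/side2.png

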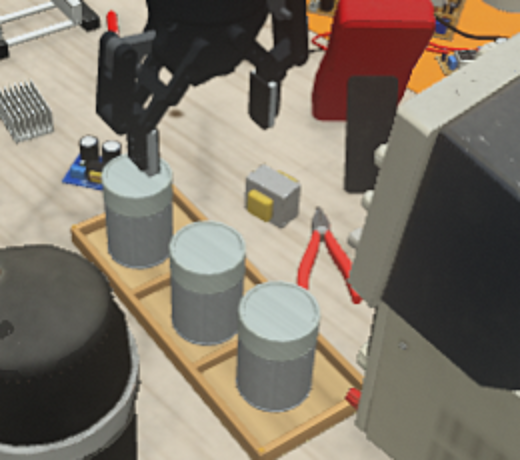

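The left tin is back upright near (138,215), and the fingers at (145,150) and (265,100) straddle the middle tin. I'll heft the middle one the same way.

Call:
step_arm([
  {"travel": [0, 0, -0.05], "angular": [0, 0, 0], "gripper": 1},
  {"travel": [0, 0, -0.1], "angular": [0, 0, 0], "gripper": 1},
  {"travel": [0, 0, -0.14], "angular": [0, 0, 0], "gripper": 1},
  {"travel": [0, 0, -0.163], "angular": [0, 0, 0], "gripper": 1},
  {"travel": [0, 0, -0.163], "angular": [0, 0, 0], "gripper": 1},
  {"travel": [0, 0, -0.163], "angular": [0, 0, 0], "gripper": 0},
  {"travel": [0, 0, -0.163], "angular": [0, 0, 0], "gripper": 0},
  {"travel": [0, 0, -0.163], "angular": [0, 0, 0], "gripper": 0},
  {"travel": [0, 0, -0.163], "angular": [0, 0, 0], "gripper": 0},
  {"travel": [0, 0, -0.163], "angular": [0, 0, 0], "gripper": 0},
])

```text
t: 8.75
tool_pos: [0.502, 0.2847, 0.0398]
tool_rot: [1.771, 2.593, 0.004]
contact_force: [-1.5, -0.6, 6.4]
opening: 0.0541
grip_force: 52.7
```

Call:
step_arm([
  {"travel": [0, 0, 0], "angular": [0, 0, 0], "gripper": 0},
  {"travel": [0, 0, 0], "angular": [0, 0, 0], "gripper": 0},
  {"travel": [0, 0, 0.015], "angular": [0, 0, 0], "gripper": 0},
  {"travel": [0, 0, 0.04], "angular": [0, 0, 0], "gripper": 0},
  {"travel": [0, 0, 0.07], "angular": [0, 0, 0], "gripper": 0},
  {"travel": [0, 0, 0.09], "angular": [0, 0, 0], "gripper": 0},
  {"travel": [0, 0, 0.1], "angular": [0, 0, 0], "gripper": 0},
  {"travel": [0, 0, 0.1], "angular": [0, 0, 0], "gripper": 0},
  {"travel": [0, 0, 0.1], "angular": [0, 0, 0], "gripper": 0},
  {"travel": [0, 0, 0.1], "angular": [0, 0, 0], "gripper": 0},
])

```text
t: 9.75
tool_pos: [0.4999, 0.2838, 0.0963]
tool_rot: [-1.772, -2.593, 0.003]
contact_force: [-0.8, 0.3, -2.1]
opening: 0.0542
grip_force: 52.9
```

Call:
step_arm([
  {"travel": [0, 0, 0], "angular": [0, 0, 0], "gripper": 0},
  {"travel": [0, 0, 0], "angular": [0, 0, 0], "gripper": 0},
  {"travel": [0, 0, 0], "angular": [0, 0, 0], "gripper": 0},
  {"travel": [0, 0, 0], "angular": [0, 0, 0], "gripper": 0},
  {"travel": [0, 0, 0], "angular": [0, 0, 0], "gripper": 0},
])

```text
t: 10.25
tool_pos: [0.5006, 0.2841, 0.0974]
tool_rot: [-1.772, -2.594, 0.0]
contact_force: [-0.4, -1.6, -1.6]
opening: 0.054
grip_force: 52.9
```

```bash
python3 - <<'E'
from h import *
F=[]
for _ in range(6):
    ctrl.get_image("side"); o=ctrl.get_obs(); F.append(o["contact_force"])
print(np.round(F,2),np.mean(F,0),np.round(o["tool_pos"],4),np.round(o["effort"],2),o["t"])
E
```

```text
[[ 0.45  0.16 -1.42]
 [-0.36 -0.31 -2.37]
 [ 1.   -0.6  -2.33]
 [-0.05  0.2  -2.52]
 [ 0.13  0.61 -2.46]
 [-0.64  0.38 -2.69]] [ 0.08960701  0.07525649 -2.29779185] [0.5007 0.2841 0.0974] [-0.000e+00 -3.694e+01 -3.584e+01 -1.000e-02  0.000e+00  0.000e+00] 10.55
```

Middle is about 2.3 N, against about 6.8 N for the left. I'll set it back and go to the right tin.

Call:
step_arm([
  {"travel": [0, 0, -0.03], "angular": [0, 0, 0], "gripper": 0},
  {"travel": [0, 0, -0.06], "angular": [0, 0, 0], "gripper": 0},
  {"travel": [0, 0, -0.08], "angular": [0, 0, 0], "gripper": 0},
  {"travel": [0, 0, -0.09], "angular": [0, 0, 0], "gripper": 0},
  {"travel": [0, 0, -0.096], "angular": [0, 0, 0], "gripper": 0},
  {"travel": [0, 0, -0.098], "angular": [0, 0, 0], "gripper": 0},
  {"travel": [0, 0, -0.098], "angular": [0, 0, 0], "gripper": 0},
  {"travel": [0, 0, -0.098], "angular": [0, 0, 0], "gripper": 0},
])

```text
t: 11.35
tool_pos: [0.5014, 0.2844, 0.0399]
tool_rot: [1.772, 2.593, 0.002]
contact_force: [-2.1, -0.9, 3.9]
opening: 0.0543
grip_force: 53.5
```

Call:
step_arm([
  {"travel": [0, 0, 0], "angular": [0, 0, 0], "gripper": 1},
  {"travel": [0, 0, 0], "angular": [0, 0, 0], "gripper": 1},
  {"travel": [0, 0, 0], "angular": [0, 0, 0], "gripper": 1},
  {"travel": [0, 0, 0], "angular": [0, 0, 0], "gripper": 1},
  {"travel": [0, 0, 0], "angular": [0, 0, 0], "gripper": 1},
  {"travel": [0, 0, 0], "angular": [0, 0, 0], "gripper": 1},
  {"travel": [0, 0, 0], "angular": [0, 0, 0], "gripper": 1},
])

```text
t: 12.05
tool_pos: [0.5006, 0.2841, 0.0385]
tool_rot: [-1.772, -2.594, 0.0]
contact_force: [-0.1, 0.4, -0.1]
opening: 0.0856
grip_force: 0.0
```

Call:
step_arm([
  {"travel": [0, 0, 0.04], "angular": [0, 0, 0], "gripper": 1},
  {"travel": [0, 0, 0.1], "angular": [0, 0, 0], "gripper": 1},
  {"travel": [0, 0, 0.162], "angular": [0, 0, 0], "gripper": 1},
  {"travel": [0, 0, 0.162], "angular": [0, 0, 0], "gripper": 1},
  {"travel": [0.02, -0.04, 0.162], "angular": [0, 0, 0], "gripper": 1},
  {"travel": [0.04, -0.08, 0.162], "angular": [0, 0, 0], "gripper": 1},
  {"travel": [0.059, -0.12, 0.162], "angular": [0, 0, 0], "gripper": 1},
  {"travel": [0.059, -0.12, 0.162], "angular": [0, 0, 0], "gripper": 1},
  {"travel": [0.059, -0.12, 0.162], "angular": [0, 0, 0], "gripper": 1},
  {"travel": [0.059, -0.12, 0.162], "angular": [0, 0, 0], "gripper": 1},
])

```text
t: 13.05
tool_pos: [0.5356, 0.2127, 0.1354]
tool_rot: [-1.771, -2.594, 0.0]
contact_force: [-0.3, -0.3, -0.0]
opening: 0.0856
grip_force: 0.0
```

```bash
python3 - <<'E'
from h import *
d=ctrl.get_image("side"); o=ctrl.get_obs()
print(np.round(o["tool_pos"],4),o["contact_force"],o["t"])
im=d["img"][:,:,::-1]; cv2.imwrite("pics/side3.png",cv2.resize(im[60:330,160:440],None,fx=2,fy=2))
E
```

```text
[0.5355 0.2128 0.1355] [-0.67655137 -0.12453311 -0.37092116] 13.1
```

View pics/side3.png

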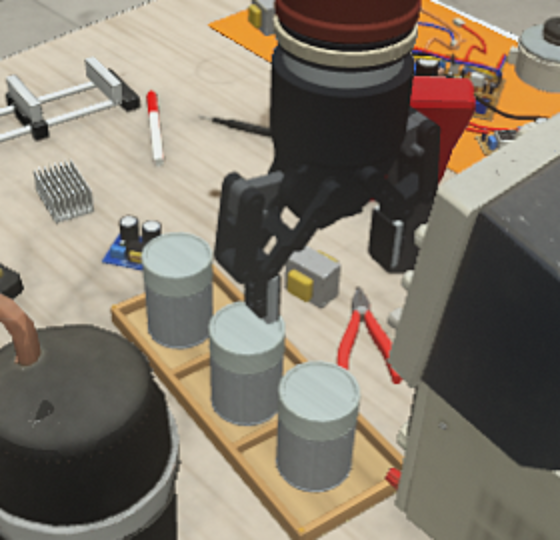

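The middle tin is upright near (247,360). The gripper, centred near (325,265), is over the right tin near (318,420) and clear of the scope. I'll heft this one now.

Call:
step_arm([
  {"travel": [0, 0, -0.04], "angular": [0, 0, 0], "gripper": 1},
  {"travel": [0, 0, -0.08], "angular": [0, 0, 0], "gripper": 1},
  {"travel": [0, 0, -0.12], "angular": [0, 0, 0], "gripper": 1},
  {"travel": [0, 0, -0.15], "angular": [0, 0, 0], "gripper": 1},
  {"travel": [0, 0, -0.163], "angular": [0, 0, 0], "gripper": 1},
  {"travel": [0, 0, -0.163], "angular": [0, 0, 0], "gripper": 0},
  {"travel": [0, 0, -0.163], "angular": [0, 0, 0], "gripper": 0},
  {"travel": [0, 0, -0.163], "angular": [0, 0, 0], "gripper": 0},
  {"travel": [0, 0, -0.163], "angular": [0, 0, 0], "gripper": 0},
  {"travel": [0, 0, -0.163], "angular": [0, 0, 0], "gripper": 0},
])

```text
t: 14.1
tool_pos: [0.537, 0.2125, 0.0397]
tool_rot: [1.772, 2.593, 0.003]
contact_force: [-0.9, 0.1, 5.1]
opening: 0.0543
grip_force: 53.8
```

Call:
step_arm([
  {"travel": [0, 0, 0], "angular": [0, 0, 0], "gripper": 0},
  {"travel": [0, 0, 0], "angular": [0, 0, 0], "gripper": 0},
  {"travel": [0, 0, 0.015], "angular": [0, 0, 0], "gripper": 0},
  {"travel": [0, 0, 0.04], "angular": [0, 0, 0], "gripper": 0},
  {"travel": [0, 0, 0.07], "angular": [0, 0, 0], "gripper": 0},
  {"travel": [0, 0, 0.09], "angular": [0, 0, 0], "gripper": 0},
  {"travel": [0, 0, 0.1], "angular": [0, 0, 0], "gripper": 0},
  {"travel": [0, 0, 0.1], "angular": [0, 0, 0], "gripper": 0},
  {"travel": [0, 0, 0.1], "angular": [0, 0, 0], "gripper": 0},
  {"travel": [0, 0, 0.1], "angular": [0, 0, 0], "gripper": 0},
])

```text
t: 15.1
tool_pos: [0.5352, 0.2119, 0.0968]
tool_rot: [-1.772, -2.593, 0.002]
contact_force: [-0.3, -0.9, -4.4]
opening: 0.0542
grip_force: 53.6
```

Call:
step_arm([
  {"travel": [0, 0, 0], "angular": [0, 0, 0], "gripper": 0},
  {"travel": [0, 0, 0], "angular": [0, 0, 0], "gripper": 0},
  {"travel": [0, 0, 0], "angular": [0, 0, 0], "gripper": 0},
  {"travel": [0, 0, 0], "angular": [0, 0, 0], "gripper": 0},
  {"travel": [0, 0, 0], "angular": [0, 0, 0], "gripper": 0},
])

```text
t: 15.6
tool_pos: [0.5361, 0.2121, 0.098]
tool_rot: [-1.772, -2.594, -0.0]
contact_force: [0.7, -0.5, -3.9]
opening: 0.0544
grip_force: 53.6
```

```bash
python3 - <<'E'
from h import *
F=[]
for _ in range(6):
    ctrl.get_image("side"); o=ctrl.get_obs(); F.append(o["contact_force"])
print(np.round(F,2),np.mean(F,0),np.round(o["tool_pos"],4),np.round(o["effort"],2),o["t"])
E
```

```text
[[-0.51  0.04 -4.33]
 [ 0.37  0.18 -4.23]
 [-0.22 -0.9  -4.26]
 [ 0.26  0.56 -4.24]
 [-0.11  0.49 -4.23]
 [-0.55 -0.56 -3.81]] [-0.12559807 -0.03107212 -4.18171353] [0.5361 0.2121 0.0981] [-0.000e+00 -3.813e+01 -3.695e+01 -1.000e-02 -0.000e+00  0.000e+00] 15.9
```

The right tin is about 4.2 N, so the left (about 6.8 N) is heaviest. I'll put the right one back and return to the left.

Call:
step_arm([
  {"travel": [0, 0, -0.03], "angular": [0, 0, 0], "gripper": 0},
  {"travel": [0, 0, -0.06], "angular": [0, 0, 0], "gripper": 0},
  {"travel": [0, 0, -0.08], "angular": [0, 0, 0], "gripper": 0},
  {"travel": [0, 0, -0.09], "angular": [0, 0, 0], "gripper": 0},
  {"travel": [0, 0, -0.096], "angular": [0, 0, 0], "gripper": 0},
  {"travel": [0, 0, -0.098], "angular": [0, 0, 0], "gripper": 0},
  {"travel": [0, 0, -0.098], "angular": [0, 0, 0], "gripper": 0},
  {"travel": [0, 0, -0.098], "angular": [0, 0, 0], "gripper": 0},
])

```text
t: 16.7
tool_pos: [0.5367, 0.2123, 0.0399]
tool_rot: [1.772, 2.593, 0.002]
contact_force: [-0.8, -0.6, -4.1]
opening: 0.054
grip_force: 53.6
```

Call:
step_arm([
  {"travel": [0, 0, 0], "angular": [0, 0, 0], "gripper": 1},
  {"travel": [0, 0, 0], "angular": [0, 0, 0], "gripper": 1},
  {"travel": [0, 0, 0], "angular": [0, 0, 0], "gripper": 1},
  {"travel": [0, 0, 0], "angular": [0, 0, 0], "gripper": 1},
  {"travel": [0, 0, 0], "angular": [0, 0, 0], "gripper": 1},
  {"travel": [0, 0, 0], "angular": [0, 0, 0], "gripper": 1},
  {"travel": [0, 0, 0], "angular": [0, 0, 0], "gripper": 1},
])

```text
t: 17.4
tool_pos: [0.536, 0.2121, 0.0392]
tool_rot: [-1.772, -2.594, 0.0]
contact_force: [-0.4, 0.4, 0.4]
opening: 0.0851
grip_force: 0.0
```

Call:
step_arm([
  {"travel": [0, 0, 0.04], "angular": [0, 0, 0], "gripper": 1},
  {"travel": [0, 0, 0.1], "angular": [0, 0, 0], "gripper": 1},
  {"travel": [0, 0, 0.162], "angular": [0, 0, 0], "gripper": 1},
  {"travel": [0, 0, 0.162], "angular": [0, 0, 0], "gripper": 1},
  {"travel": [-0.025, 0.055, 0.162], "angular": [0, 0, 0], "gripper": 1},
  {"travel": [-0.05, 0.11, 0.162], "angular": [0, 0, 0], "gripper": 1},
  {"travel": [-0.075, 0.165, 0.162], "angular": [0, 0, 0], "gripper": 1},
  {"travel": [-0.1, 0.22, 0.162], "angular": [0, 0, 0], "gripper": 1},
  {"travel": [-0.121, 0.273, 0.162], "angular": [0, 0, 0], "gripper": 1},
  {"travel": [-0.121, 0.273, 0.162], "angular": [0, 0, 0], "gripper": 1},
])

```text
t: 18.4
tool_pos: [0.4615, 0.3787, 0.1358]
tool_rot: [-1.766, -2.597, 0.0]
contact_force: [-0.1, -0.9, -0.1]
opening: 0.0856
grip_force: 0.0
```

Call:
step_arm([
  {"travel": [0, 0, 0], "angular": [0, 0, 0], "gripper": 1},
  {"travel": [0, 0, 0], "angular": [0, 0, 0], "gripper": 1},
])

```text
t: 18.6
tool_pos: [0.4637, 0.3751, 0.1359]
tool_rot: [1.773, 2.593, -0.001]
contact_force: [-0.1, 0.5, -0.7]
opening: 0.0853
grip_force: 0.0
```

```bash
python3 - <<'E'
from h import *
d=ctrl.get_image("side"); o=ctrl.get_obs()
print(np.round(o["tool_pos"],4),o["contact_force"],o["t"])
im=d["img"][:,:,::-1]; cv2.imwrite("pics/side4.png",cv2.resize(im[60:330,160:440],None,fx=2,fy=2))
E
```

```text
[0.4638 0.3749 0.1361] [ 0.46827579 -0.04365794 -0.11856594] 18.65
```

View pics/side4.png

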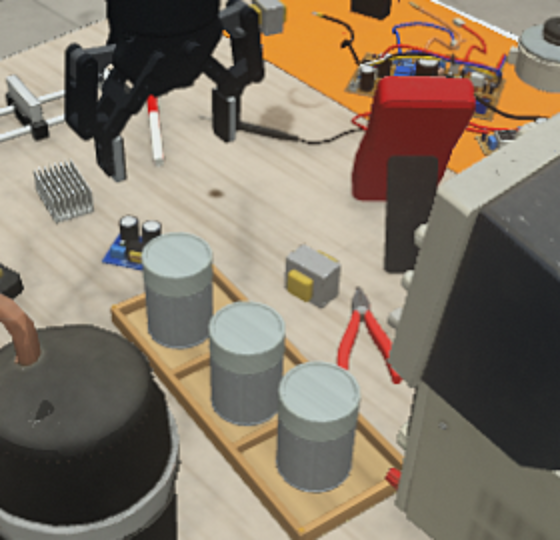

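All three tins stand upright near (178,290), (247,360) and (318,425), and the gripper is over the left one again. This is the final grip and lift.

Call:
step_arm([
  {"travel": [0, 0.001, -0.05], "angular": [0, 0, 0], "gripper": 1},
  {"travel": [0, 0.001, -0.1], "angular": [0, 0, 0], "gripper": 1},
  {"travel": [0, 0.001, -0.14], "angular": [0, 0, 0], "gripper": 1},
  {"travel": [0, 0.001, -0.164], "angular": [0, 0, 0], "gripper": 1},
  {"travel": [0, 0.001, -0.164], "angular": [0, 0, 0], "gripper": 1},
  {"travel": [0, 0.001, -0.164], "angular": [0, 0, 0], "gripper": 0},
  {"travel": [0, 0.001, -0.164], "angular": [0, 0, 0], "gripper": 0},
  {"travel": [0, 0.001, -0.164], "angular": [0, 0, 0], "gripper": 0},
  {"travel": [0, 0.001, -0.164], "angular": [0, 0, 0], "gripper": 0},
  {"travel": [0, 0.001, -0.164], "angular": [0, 0, 0], "gripper": 0},
])

```text
t: 19.65
tool_pos: [0.4643, 0.3771, 0.0405]
tool_rot: [1.771, 2.593, 0.003]
contact_force: [-2.6, -0.9, 5.7]
opening: 0.0543
grip_force: 52.5
```

Call:
step_arm([
  {"travel": [0, 0, 0], "angular": [0, 0, 0], "gripper": 0},
  {"travel": [0, 0, 0], "angular": [0, 0, 0], "gripper": 0},
  {"travel": [0, 0, 0.015], "angular": [0, 0, 0], "gripper": 0},
  {"travel": [0, 0, 0.04], "angular": [0, 0, 0], "gripper": 0},
  {"travel": [0, 0, 0.07], "angular": [0, 0, 0], "gripper": 0},
  {"travel": [0, 0, 0.11], "angular": [0, 0, 0], "gripper": 0},
  {"travel": [0, 0, 0.15], "angular": [0, 0, 0], "gripper": 0},
  {"travel": [0, 0, 0.19], "angular": [0, 0, 0], "gripper": 0},
  {"travel": [0, 0, 0.23], "angular": [0, 0, 0], "gripper": 0},
  {"travel": [0, 0, 0.26], "angular": [0, 0, 0], "gripper": 0},
])

```text
t: 20.65
tool_pos: [0.4635, 0.3766, 0.1961]
tool_rot: [1.772, 2.594, 0.002]
contact_force: [0.1, -0.5, -6.3]
opening: 0.054
grip_force: 54.3
```

Call:
step_arm([
  {"travel": [0, 0, 0.03], "angular": [0, 0, 0], "gripper": 0},
  {"travel": [0, 0, 0.055], "angular": [0, 0, 0], "gripper": 0},
  {"travel": [0, 0, 0.065], "angular": [0, 0, 0], "gripper": 0},
  {"travel": [0, 0, 0.065], "angular": [0, 0, 0], "gripper": 0},
  {"travel": [0, 0, 0.065], "angular": [0, 0, 0], "gripper": 0},
  {"travel": [0, 0, 0.065], "angular": [0, 0, 0], "gripper": 0},
  {"travel": [0, 0, 0.065], "angular": [0, 0, 0], "gripper": 0},
  {"travel": [0, 0, 0.065], "angular": [0, 0, 0], "gripper": 0},
  {"travel": [0, 0, 0.065], "angular": [0, 0, 0], "gripper": 0},
  {"travel": [0, 0, 0.065], "angular": [0, 0, 0], "gripper": 0},
])

```text
t: 21.65
tool_pos: [0.4634, 0.3765, 0.2329]
tool_rot: [-1.772, -2.594, 0.0]
contact_force: [0.6, 1.8, -6.3]
opening: 0.0537
grip_force: 54.3
```

```bash
python3 - <<'E'
from h import *
F=[]
for _ in range(5):
    d=ctrl.get_image("side"); o=ctrl.get_obs(); F.append(o["contact_force"][2])
print(np.round(o["tool_pos"],4),np.round(F,2),o["t"],np.abs(o["dq"]).max())
im=d["img"][:,:,::-1]; cv2.imwrite("pics/side5.png",cv2.resize(im[0:330,100:440],None,fx=1.7,fy=1.7))
E
```

```text
[0.4635 0.3765 0.233 ] [-6.63 -6.14 -6.23 -7.11 -6.26] 21.9 0.0021437539602679146
```

View pics/side5.png

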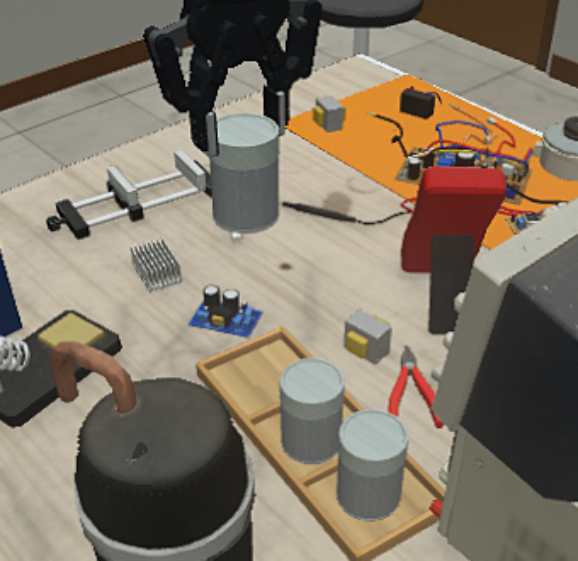

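The heavy tin is held upright near (245,170). The other two stand upright in the tray near (312,410) and (372,465), and nothing else has moved.

```bash
python3 -c "
from station import ctrl
print(ctrl.finish_job())"
```

```text
the job is handed in; nothing more can be done
None
```

I handed the job in with the heaviest tin, the left one at about 6.5 N (the right reads about 4.2 N and the middle about 2.3 N), held upright and still with its underside about 20 cm above the bench; the other two stand back in their places.

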